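Snap the flush coupler onto the water manifold's tilted nipple and hold the valve open

ROBOT

A 7-joint arm with a two-finger parallel gripper is mounted at the origin on the work surface. World frame = base frame: x ahead of the robot, y to its left, z up, the work surface at z = 0. Lengths are in m, angles in rad, forces in N, time in s.
With the tool pointing down it reaches from about 0.425 to 0.95 m from the base axis. Payload 16.7 kg.
Tool frame: the origin (TCP) lies on the centre line of the jaws, within the pads' length; the fingertips stand 14 mm ahead of it and the grasp point (between the pads) lies 5 mm behind it (r.finger_overhang is the distance from the TCP to the fingertips, in m); z points along the fingers, x is the direction in which the jaws open and shut, and the axes are right-handed (so a half turn about z gives the same grasp; the last joint's range is limited). The gripper opens to 94 mm and grips with 3 to 60 N. Pads are 16 mm wide; open, the fingers measure 119 mm over their backs; the gripper's body (75 mm by 177 mm) begins 78 mm behind the grasp point.
Start: joints at [1.014, 0.426, 0.074, 1.606, -0.034, 1.111, -0.067], TCP at [0.268, -0.62, 0.219] pointing down, gripper open.
Joint ranges: [-2.85, 2.85], [-0.5, 2.14], [-1.23, 1.37], [0.21, 2.46], [-1.02, 4.16], [0.16, 2.05], [-2.73, 2.73]. Speed limits (rad/s): [1.89, 1.89, 2.39, 2.39, 3.01, 3.01, 3.01].

INTERFACE

Orientations are given as a unit quaternion [w, x, y, z].
In Python, from station import r gives the robot as it stands.
- The arm moves only by the shell command python3 -m creep 'ROWS' [OPENING] [FORCE]. ROWS is JSON, one flat list of numbers, 6 for each row, row after row: the shift along the tool's x, y, z in mm, then the turn, a rotation vector about the tool's x, y, z in rad. A call has 1 to 12 rows; each row shifts and turns the commanded pose from where the row before left it, along the tool's axes as they then stand; what a row does not reach is not made up. A row lasts 1/12 s, in which the tool goes at most 41.7 mm and 7.16 degrees, less where a joint would pass 70% of its speed; a pose out of reach is approached as far as the arm can. A call with a gripper value outside its range is refused whole. OPENING is the finger opening in mm, from 0 to 94, set as the call begins (- or left out, the last holds). The fingers move at their own pace and stop on an object; FORCE is the grip in N (left out, the last holds). Time passes only in rows, so rows that do not move let the fingers close. It gives the time, the measured TCP pose, the force and the opening at its end, in the units of the state.
- r.state(): the state, without advancing time (a new reading comes with each control period).
- r.get_image(name): name is "scene" or "top"; returns a dict with "image" (420x560x3 uint8, red, green, blue), "fx", "fy", "cx", "cy" (pixels), "k1" (the pictures are not rectified: a ray, as slopes to the right and down, at radius r is drawn at 1 + k1 r^2 times it, then the intrinsics apply), "eye" and "rotation" of the camera in the world. Camera axes: x right, y down, z forward; pixel columns grow to the right and rows downward; lengths in m; the calibration is good to about 2 mm. A picture is of the moment at which its call begins. There is no depth.
- r.hand_in(): hands the job in, once; it reports no verdict.
The state is a dict: "t": time; "qpos": joint angles; "joint_vel": joint speeds; "tau": joint torques, N m; "ee_pos": TCP position; "orientation": TCP orientation; "ft_force": force on the tool from outside, world axes, zero at the start; "torque": the same for the moment, N m; "width": finger opening in m.
Only numpy, scipy, OpenCV 4.12 (cv2) and the standard library are available. Lean on these libraries where they do the work, as an engineer would, in place of code of your own. Each camera call takes 0.05 s, during which the arm holds its last target.

TASK

Lift the square-bodied flush coupler out of its holder and press it squarely, open end first, onto the tilted nipple of the cage-water manifold block until the two spring catches snap shut behind its collar. Then keep pushing it fully home onto the seat against the valve spring, and finish like that, still gripping the coupler and holding it down. Do not move the other fittings, the carton or the jar.

Things in the scene. Friction and masses are not known exactly. Their poses are not given: they have to be found in the camera images.
- coupler: metal flush coupler, 0.22 kg, upright, open end down, in one of the holder's pockets. Origin: centre of the rim of its open lower end; z up its axis. From the rim: collar to z 8.5 mm (30 mm across at z 4-5, sloped both ways), neck 23 across to z 28, flange 46 across z 28-33, square grip body 30 x 30 (faces square to x, y) z 33-85, end 20 across to z 100. Bore 15 across, flared to 20, 20 deep
- coupler_center (a point): centre of the coupler, on its axis 50 mm above the rim of its open end; same axes as coupler. Fingertips gripping the square body can bear on the flange's upper face, 17 mm below this point
- seat_center (a point): centre of the 40 mm round steel seat at the nipple's foot, on the fixed white manifold block, 83 mm above the bench. z: the nipple's axis, out of the block, 0.42 rad off vertical, leaning roughly towards the robot (block yaw varies up to 0.5 rad). y points to catch_l. Guides and catches rise at most 24 mm above the seat along z and reach 54 mm to each side along y
- nipple_tip (a point): tip of the brass nipple, 34 mm out from the seat along its axis when free (12 mm diameter, tapered to 5 mm over the last 5 mm). The nipple slides along its axis and moves with nipple. Same axes as seat_center
- nipple (a joint): how far the nipple is pressed in along its axis (m): 0 when free, about 0.014 when the coupler's rim sits on the seat. Spring: about 2.8 N at first, rising 0.55 N per mm (about 10.5 N when home). If the coupler is let go after the snap, the catches keep it on but the spring lifts its rim about 9 mm off the seat
- catch_l (a joint): spring catch on the seat's +y side: a steel roller 8 mm thick, 18 mm above the seat, on a slide; 0 shut, grows outwards (m). The shut rollers leave a 24.6 mm gap: the collar pushes each out about 2.7 mm on its way through (a push of some 10 to 20 N along the axis, then a sudden jump) and they snap shut over the neck when the rim is about 9 mm from the seat
- catch_r (a joint): the same spring catch on the seat's -y side
- holder: fixed grey plastic holder lying on the bench, 215 (x) x 75 (y) x 20 mm, with three round pockets 34 mm across and 14 mm deep (pocket floor 6 mm above the bench) in a row along its x, 68 mm apart, the middle one at its centre. Origin: centre of its underside
- plug_center (a point): centre of a round blanking plug 36 mm tall, 38 mm across at the top, in another pocket of the holder; leave it alone
- adapter_center (a point): centre of a stepped round adapter 52 mm tall, 30 mm across, in the remaining pocket; leave it alone
- carton_center (a point): centre of a paper carton 90 x 200 x 70 mm lying on the bench beyond the work; leave it alone
- jar_center (a point): centre of a lidded clear jar, 64 mm across, 75 mm tall, standing on the bench beyond the work; leave it alone
Not all that is in view belongs to the job. What is shaped like the coupler but blue is not meant. There is more than one size of the part that bears seat_center; the job needs the larger.

How it is judged:
By the outcome, as a careful person would: the job done as asked, in the order asked, and still so for the second after the job is handed in, while the arm keeps its last pose, push and grip.
It also fails if it takes over 48 s, if anything falls off the work surface, if the arm or the gripper's body presses on something with over 40 N, if the wrist force passes 120 N, or if a joint passes its speed limit or range.

## Working session

There is one attempt and no reset: what is moved stays moved. The work goes in short steps, Python scripts to look and compute and a shell command to move; the robot and the scene stay as the last step left them, time stands still between calls to the robot, and variables do not carry over. Pictures are saved under pics/ and viewed, and the job is handed in when it is done.

```bash
ls; mkdir -p pics; python3 - <<'E'
from station import r
import cv2
s=r.state(); print({k:(v if isinstance(v,float) else [round(float(a),4) for a in v]) if not hasattr(v,'shape') or v.shape else float(v) for k,v in s.items()}, r.finger_overhang)
for n in("scene","top"):
    d=r.get_image(n); cv2.imwrite(f"pics/{n}0.png",d["image"][:,:,::-1])
    print(n,{k:v for k,v in d.items() if k!="image"})
E
```

```text
pics
{'t': 0.0, 'qpos': [1.0135, 0.4267, 0.0739, 1.6066, -0.0341, 1.1108, -0.0671], 'joint_vel': [0.0014, 0.0001, -0.0008, -0.0015, -0.0017, 0.0022, 0.0], 'tau': [0.0002, -93.5809, 3.6663, -45.4186, -0.0488, 0.0201, 0.0001], 'ee_pos': [0.2675, -0.6193, 0.2188], 'orientation': [-0.0003, 0.8356, -0.5493, -0.0006], 'ft_force': [0.5351, -0.6465, 0.1477], 'torque': [0.0123, 0.0051, 0.0442], 'width': 0.0942234918309828} 0.014
scene {'fx': 404.77561022533405, 'fy': 404.77561022533405, 'cx': 284.45621635370765, 'cy': 209.03639198635182, 'k1': 0.024696812453711962, 'eye': array([ 1.25569065, -0.07771909,  0.86058211]), 'rotation': array([-0.2367461 ,  0.6700787 ,  0.66381225, -0.2330217 ])}
top {'fx': 536.7266307946325, 'fy': 536.7266307946325, 'cx': 277.49146455799075, 'cy': 205.20702575426165, 'k1': -0.05808625208330986, 'eye': array([ 0.41104323, -0.10122676,  1.16285668]), 'rotation': array([-0.07245324,  0.71054522, -0.69626363,  0.07136509])}
```

View pics/scene0.png

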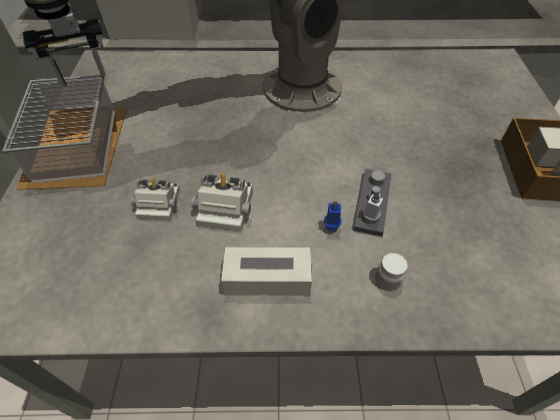

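View pics/top0.png

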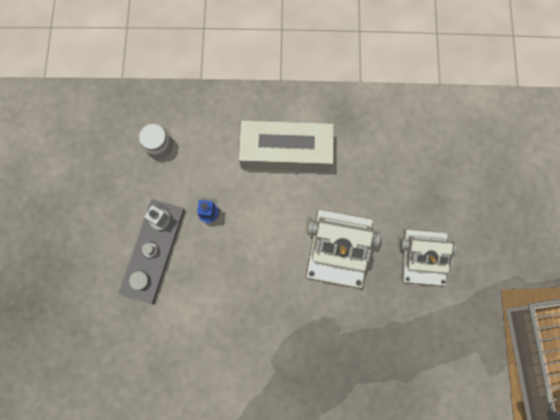

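The top view shows the grey holder (top px ~152,250). The grey coupler stands in its far pocket (~157,215), the adapter is in the middle (150,250) and the plug is near (138,281). There is a blue decoy at (206,211). Of the two manifold blocks, the larger is at (343,250) and the smaller at (430,258). I'll confirm with enlarged crops.

```bash
python3 - <<'E'
import cv2,numpy as np
t=cv2.imread('pics/top0.png');s=cv2.imread('pics/scene0.png')
R=lambda im,x,y,w,h,W,H:cv2.resize(im[y:y+h,x:x+w],(W,H),interpolation=cv2.INTER_CUBIC)
a=np.hstack([R(t,115,190,100,120,333,400),R(t,295,200,115,100,460,400)])
b=np.hstack([R(s,185,160,80,80,400,400),R(s,350,160,50,80,250,400)])
cv2.imwrite('pics/c1.png',a);cv2.imwrite('pics/c2.png',b)
E
```

```text
(no output)
```

View pics/c1.png

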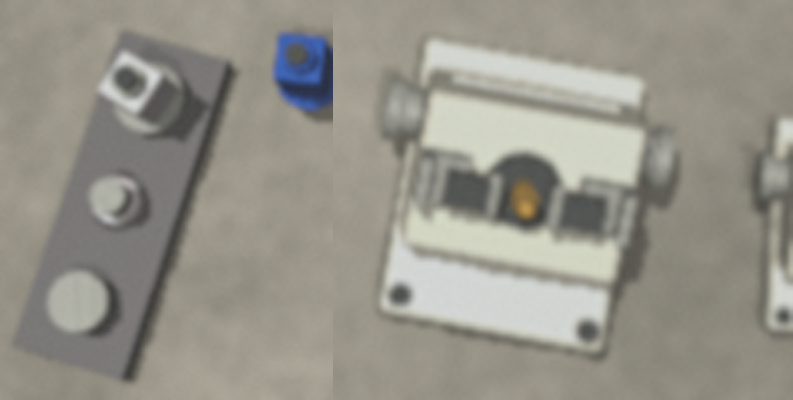

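View pics/c2.png

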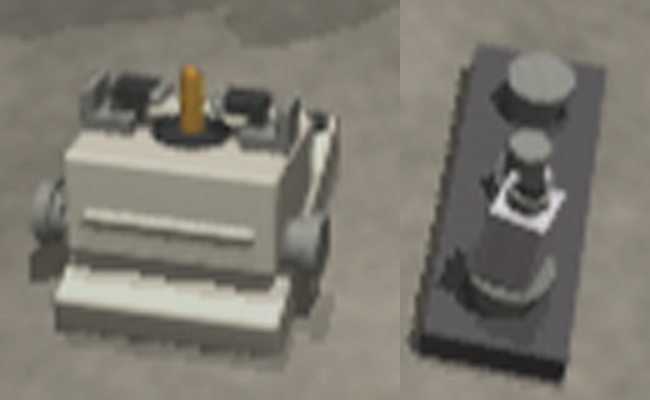

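```bash
cat > h.py <<'E'
import numpy as np,cv2
from scipy.spatial.transform import Rotation as Ro
CAM=dict(scene=dict(f=404.77561022533405,c=(284.45621635370765,209.03639198635182),k=0.024696812453711962,e=np.array([1.25569065,-0.07771909,0.86058211]),q=[-0.2367461,0.6700787,0.66381225,-0.2330217]),
top=dict(f=536.7266307946325,c=(277.49146455799075,205.20702575426165),k=-0.05808625208330986,e=np.array([0.41104323,-0.10122676,1.16285668]),q=[-0.07245324,0.71054522,-0.69626363,0.07136509]))
def rot(n): q=CAM[n]['q']; return Ro.from_quat([q[1],q[2],q[3],q[0]]).as_matrix()
def ray(n,uv):
    c=CAM[n]; d=(np.asarray(uv,float)-c['c'])/c['f']; u=d.copy()
    for _ in range(20): u=d/(1+c['k']*(u@u))
    v=rot(n)@np.array([u[0],u[1],1]); return c['e'],v/np.linalg.norm(v)
def onz(n,uv,z): e,d=ray(n,uv); return e+d*(z-e[2])/d[2]
def proj(n,p):
    c=CAM[n]; v=rot(n).T@(np.asarray(p)-c['e']); s=v[:2]/v[2]; return s*(1+c['k']*(s@s))*c['f']+c['c']
def tri(a,b):
    (e1,d1),(e2,d2)=ray('top',a),ray('scene',b)
    A=np.c_[d1,-d2]; t=np.linalg.lstsq(A,e2-e1,rcond=None)[0]; p,q=e1+t[0]*d1,e2+t[1]*d2
    return (p+q)/2,np.linalg.norm(p-q)
E
python3 - <<'E'
from h import *
t=cv2.imread('pics/top0.png');s=cv2.imread('pics/scene0.png')
print('base check', proj('top',[.6,0,0]),proj('scene',[0,0,0]))
for n,im in(('top',t),('scene',s)):
    h=cv2.cvtColor(im,cv2.COLOR_BGR2HSV)
    m=cv2.inRange(h,(8,120,90),(28,255,255))
    k,l,st,ce=cv2.connectedComponentsWithStats(m)
    for i in range(1,k):
        if st[i,4]>5 and st[i,4]<400:
            print(n,'orange',st[i],ce[i])
# holder
h=cv2.cvtColor(t,cv2.COLOR_BGR2HSV)
print('colors',t[235,135],t[270,160],t[200,120],t[195,165])
x,y,w,hh=100,180,110,140
m=cv2.inRange(t,(70,65,65),(100,92,95)); m2=np.zeros_like(m);m2[y:y+hh,x:x+w]=m[y:y+hh,x:x+w]
cv2.imwrite('pics/m.png',cv2.resize(m2[y:y+hh,x:x+w],None,fx=4,fy=4))
k,l,st,ce=cv2.connectedComponentsWithStats(m2);i=1+np.argmax(st[1:,4]);print(st[i])
cs=cv2.findContours((l==i).astype('u1') if 0 else (l==i).astype(np.uint8),0,1)[0][0]
hu=cv2.convexHull(cs)[:,0]; print(hu.tolist()); 
W=np.array([onz('top',p,.02)[:2] for p in hu],np.float32); print(cv2.minAreaRect(W)); print(cv2.boxPoints(cv2.minAreaRect(W)))
# crops with ticks
def crop(im,x,y,w,h,f,fn):
    o=cv2.resize(im[y:y+h,x:x+w],None,fx=f,fy=f,interpolation=cv2.INTER_CUBIC)
    for u in range(-(-x//10)*10,x+w,10): cv2.line(o,(int((u-x+.5)*f),0),(int((u-x+.5)*f),o.shape[0]),(0,0,255) if u%50==0 else(0,180,0),1);cv2.putText(o,str(u),(int((u-x+.5)*f),10),0,.35,(0,0,255))
    for v in range(-(-y//10)*10,y+h,10): cv2.line(o,(0,int((v-y+.5)*f)),(o.shape[1],int((v-y+.5)*f)),(0,0,255) if v%50==0 else(0,180,0),1);cv2.putText(o,str(v),(0,int((v-y+.5)*f)),0,.35,(0,0,255))
    cv2.imwrite(fn,o)
crop(t,135,195,50,40,14,'pics/g1.png');crop(t,305,215,80,60,10,'pics/g2.png');crop(s,190,165,70,60,11,'pics/g3.png');crop(s,355,165,40,60,10,'pics/g4.png')
E
```

```text
base check [232.84483911 227.1981416 ] [302.06357308  86.67260771]
top orange [340 246   6   8  33] [342.54545455 249.66666667]
top orange [430 256   6   6  19] [432.31578947 258.94736842]
scene orange [ 50 110   9   3  17] [ 53.88235294 111.23529412]
scene orange [ 48 115  15   3  19] [ 55.21052632 115.73684211]
scene orange [513 118  47  60 213] [535.09859155 158.55399061]
scene orange [527 119  11   1  11] [532. 119.]
scene orange [ 47 120   6   3  15] [ 49.33333333 121.06666667]
scene orange [546 120  10   1  10] [550.5 120. ]
scene orange [ 75 123   4   3   8] [ 76.25 124.  ]
scene orange [ 45 125   9   4  27] [ 49.37037037 126.2962963 ]
scene orange [ 68 124   4   3   6] [ 69.  125.5]
scene orange [ 67 129  11   3  20] [ 72.1 130.4]
scene orange [ 43 130  11   5  37] [ 48.48648649 131.72972973]
scene orange [ 63 132  26   6  72] [ 76.36111111 134.63888889]
scene orange [ 41 135  19   5  58] [ 49.27586207 137.10344828]
scene orange [ 40 138  47   8 154] [ 62.99350649 141.12987013]
scene orange [221 173   5  14  56] [222.75       179.80357143]
scene orange [152 178   4  10  30] [153.13333333 182.7       ]
colors [137 149 155] [120 122 125] [138 151 156] [137 151 155]
[162 210  23  67 228]
[[184, 213], [181, 223], [177, 236], [166, 269], [163, 276], [162, 273], [162, 230], [170, 214], [183, 210], [184, 210]]
((0.5640711188316345, 0.13881129026412964), (0.035265423357486725, 0.1483708620071411), 76.10877990722656)
[[0.48782212 0.13950467]
 [0.63185364 0.10388388]
 [0.6403201  0.13811791]
 [0.4962886  0.17373869]]
```

View pics/g1.png

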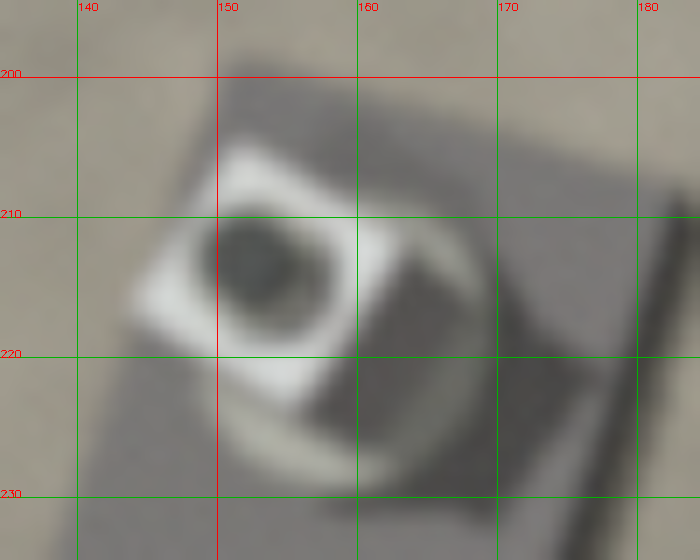

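View pics/g2.png

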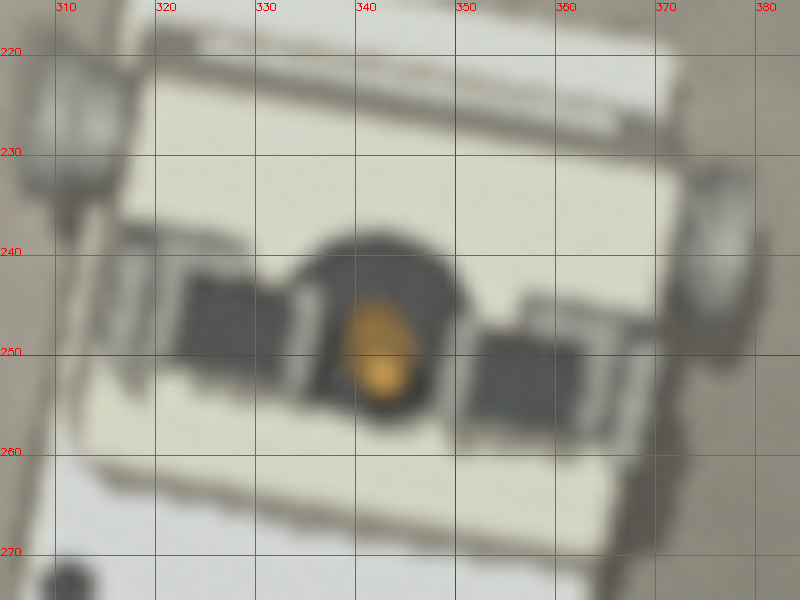

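View pics/g3.png

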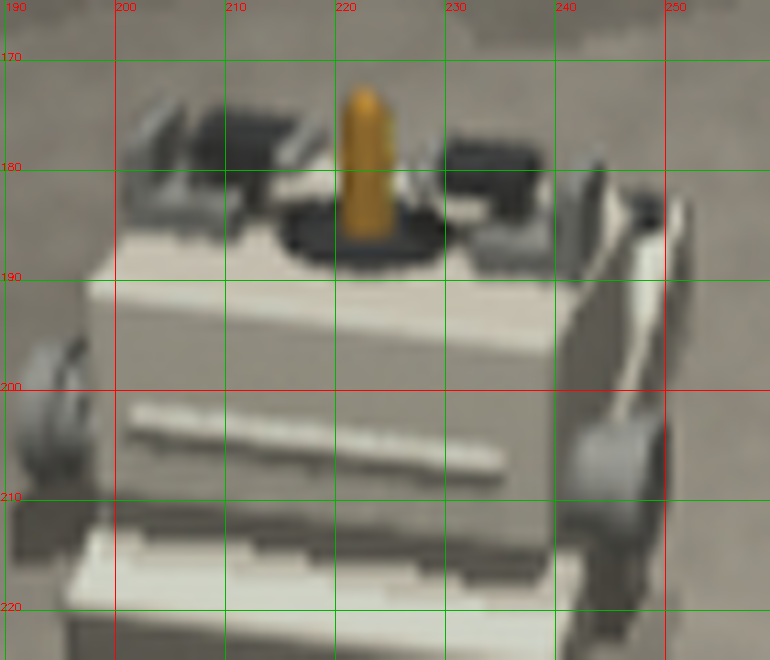

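View pics/g4.png

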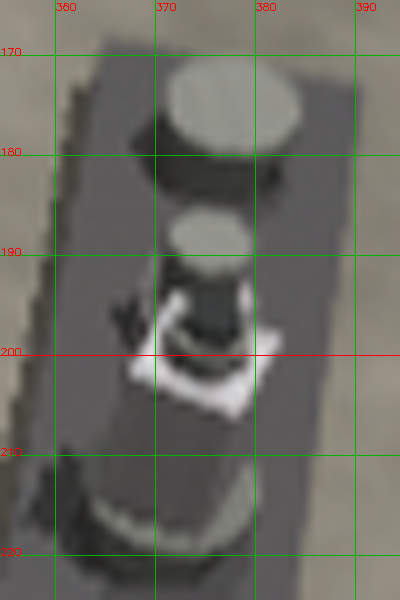

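View pics/m.png

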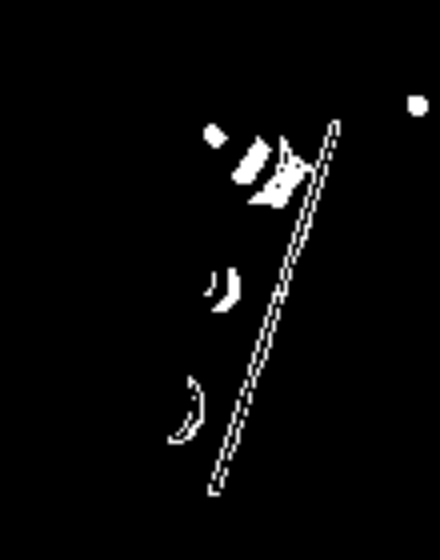

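```bash
python3 - <<'E'
from h import *
np.set_printoptions(precision=4,suppress=True)
C=[(151.8,204.2),(162.8,211),(155.5,224),(143.8,216.3)]
P=np.array([onz('top',c,.091)[:2] for c in C]);print('body',P,P.mean(0))
d=np.roll(P,-1,0)-P;print(np.linalg.norm(d,axis=1),np.degrees(np.arctan2(d[:,1],d[:,0])))
print('flange',onz('top',(159.3,218.9),.039))
H=np.array([onz('top',c,.02)[:2] for c in [(151.2,199),(184,209),(118.9,293.6),(153.4,303.5)]]);c=H.mean(0)
ax=(H[0]+H[1]-H[2]-H[3])/2;print('holder',H,c,np.linalg.norm(ax),np.degrees(np.arctan2(ax[1],ax[0])),'pocket',c+.068*ax/np.linalg.norm(ax))
print('scene flange',onz('scene',(371.8,214),.039))
print('body corners scene',[onz('scene',q,.091) for q in((367.5,201.5),(378.3,206),(382.5,198.8))])
print('body top tri mid')
# manifold
print('tip',tri((342.9,252),(222.7,173)), onz('top',(342.9,252),.114),onz('scene',(222.7,173),.114))
print('seat',onz('top',(342.2,247.7),.083),onz('scene',(222.8,185.6),.083), tri((342.2,247.7),(222.8,185.6)))
for a,b,z in(((319,222),(371.5,231.5),.06),((313.5,261.2),(365,270.8),.1)):
    A,B=onz('top',a,z),onz('top',b,z);e=A-B;print('edge yaw of y axis',np.degrees(np.arctan2(e[1],e[0]))-90, np.linalg.norm(e))
for a,b,z in(((198,191),(239.5,196.5),.07),((196,219.5),(240,225.2),.03)):
    A,B=onz('scene',a,z),onz('scene',b,z);e=A-B;print('sc',e,np.degrees(np.arctan2(e[1],e[0])), np.linalg.norm(e))
E
```

```text
body [[0.6293 0.1599]
 [0.6156 0.1364]
 [0.5885 0.1496]
 [0.6038 0.1746]] [0.6093 0.1551]
[0.0272 0.0302 0.0294 0.0294] [-120.2013  154.0824   58.4315  -29.9795]
flange [0.6083 0.1543 0.039 ]
holder [[0.6554 0.1793]
 [0.6346 0.1061]
 [0.4493 0.2346]
 [0.4306 0.1599]] [0.5425 0.17  ] 0.21215449396494399 -14.902584689032196 pocket [0.6082 0.1525]
scene flange [0.6134 0.1556 0.039 ]
body corners scene [array([0.6147, 0.1359, 0.091 ]), array([0.6293, 0.1604, 0.091 ]), array([0.6063, 0.1744, 0.091 ])]
body top tri mid
tip (array([ 0.5365, -0.2269,  0.1142]), np.float64(0.0014630254185665885)) [ 0.5366 -0.2276  0.114 ] [ 0.5363 -0.2262  0.114 ]
seat [ 0.549 -0.23   0.083] [ 0.5515 -0.2283  0.083 ] (array([ 0.5492, -0.2295,  0.0806]), np.float64(0.0015278310624158738))
edge yaw of y axis -9.28180474838264 0.11092808075843621
edge yaw of y axis -9.49863476154593 0.10345939726076804
sc [-0.0197 -0.1087 -0.    ] -100.25271205729354 0.11042559843474192
sc [-0.0193 -0.1142  0.    ] -99.5778557093907 0.11585530560075215
```

```bash
python3 -m creep '[0,0,0,0,0,-0.123,0,0,0,0,0,-0.123,0,0,0,0,0,-0.123,0,0,0,0,0,-0.123,0,0,0,0,0,-0.123,0,0,0,0,0,-0.123,0,0,0,0,0,-0.123,0,0,0,0,0,-0.123,0,0,0,0,0,-0.123]' 60 10 && python3 -m creep '[0,0,0,0,0,-0.123,0,0,0,0,0,-0.123,0,0,0,0,0,-0.123,0,0,0,0,0,-0.123,0,0,0,0,0,-0.123,0,0,0,0,0,-0.123,0,0,0,0,0,-0.123,0,0,0,0,0,-0.123,0,0,0,0,0,-0.123]'
cat >> h.py <<'E'
def pose():
    from station import r
    s=r.state(); q=s['orientation']; R=Ro.from_quat([q[1],q[2],q[3],q[0]]).as_matrix(); return np.array(s['ee_pos']),R,s
def delta(pt,Rt):
    p,R,s=pose(); print('shift mm (cur axes)',np.round(R.T@(np.asarray(pt)-p)*1000,2),'in target axes',np.round(Rt.T@(np.asarray(pt)-p)*1000,2),'rotvec',np.round(Ro.from_matrix(R.T@Rt).as_rotvec(),4),'t',s['t'],'q',np.round(s['qpos'],2),'F',np.round(s['ft_force'],1),'w',round(float(s['width'])*1000,2))
def down(a): 
    x=np.array([np.cos(a),np.sin(a),0]);z=np.array([0,0,-1.]);return np.c_[x,np.cross(z,x),z]
E
python3 - <<'E'
from h import *
delta([.609,.1545,.219],down(np.radians(60)))
E
```

```text
t: 0.85
ee_pos: [0.2675, -0.6194, 0.2191]
orientation: [-0.0, 1.0, -0.025, -0.0]
ft_force: [0.2, 0.5, -0.1]
width: 0.06
t: 1.6
ee_pos: [0.2675, -0.6194, 0.2191]
orientation: [-0.0, 0.864, 0.504, 0.0]
ft_force: [-1.1, 0.2, -0.8]
width: 0.0601
shift mm (cur axes) [ 8.4184e+02 -8.3020e+01  5.1000e-01] in target axes [ 8.4099e+02 -9.1250e+01  7.0000e-02] rotvec [-0.0006 -0.0005  0.0098] t 1.6 q [ 1.34  0.45 -0.37  1.58  0.17  1.14  1.98] F [-1.1  0.2 -0.8] w 60.1
```

```bash
python3 -m creep '[35,-3.5,0,0,0,0,35,-3.5,0,0,0,0,35,-3.5,0,0,0,0,35,-3.5,0,0,0,0,35,-3.5,0,0,0,0,35,-3.5,0,0,0,0,35,-3.5,0,0,0,0,35,-3.5,0,0,0,0,35,-3.5,0,0,0,0,35,-3.5,0,0,0,0,35,-3.5,0,0,0,0,35,-3.5,0,0,0,0]' && python3 -m creep '[35,-3.5,0,0,0,0,35,-3.5,0,0,0,0,35,-3.5,0,0,0,0,35,-3.5,0,0,0,0,35,-3.5,0,0,0,0,35,-3.5,0,0,0,0,35,-3.5,0,0,0,0,35,-3.5,0,0,0,0,35,-3.5,0,0,0,0,35,-3.5,0,0,0,0,35,-3.5,0,0,0,0,35,-3.5,0,0,0,0]'
python3 - <<'E'
from h import *
delta([.609,.1545,.219],down(np.radians(60)))
E
```

```text
t: 2.6
ee_pos: [0.44, -0.2326, 0.2194]
orientation: [-0.0, 0.865, 0.502, -0.0]
ft_force: [1.3, -0.4, -0.1]
width: 0.0599
t: 3.6
ee_pos: [0.6124, 0.1526, 0.2191]
orientation: [-0.0, 0.865, 0.501, -0.0]
ft_force: [0.3, -1.1, 0.3]
width: 0.0602
shift mm (cur axes) [-0.02 -3.88  0.13] in target axes [-0.03 -3.88  0.13] rotvec [-0.0003  0.0005  0.0034] t 3.6 q [ 0.21  0.45 -0.74  1.67  0.33  1.15  0.43] F [ 0.3 -1.1  0.3] w 60.23
```

```bash
python3 -m creep '[0,-3.9,10,0,0,0.003,0,0,20,0,0,0,0,0,20,0,0,0,0,0,20,0,0,0,0,0,15,0,0,0,0,0,0,0,0,0]'
python3 - <<'E'
from h import *
from station import r
delta([.609,.1545,.0547],down(np.radians(60)))
for n,(x,y,w,h,f) in dict(top=(120,180,90,80,8),scene=(320,130,100,110,5)).items():
    im=r.get_image(n)['image'][:,:,::-1]; cv2.imwrite(f'pics/{n}1.png',im); cv2.imwrite(f'pics/{n}1c.png',cv2.resize(im[y:y+h,x:x+w],None,fx=f,fy=f,interpolation=cv2.INTER_CUBIC))
E
```

```text
t: 4.1
ee_pos: [0.6071, 0.1523, 0.1313]
orientation: [-0.001, 0.866, 0.5, -0.002]
ft_force: [-0.1, -0.4, -0.3]
width: 0.06
shift mm (cur axes) [ 3.06  0.81 76.62] in target axes [ 2.84  0.55 76.63] rotvec [-0.0032  0.0029  0.0008] t 4.1 q [ 0.18  0.53 -0.7   1.76  0.4   1.    0.37] F [-0.1 -0.4 -0.3] w 59.95
```

View pics/top1c.png

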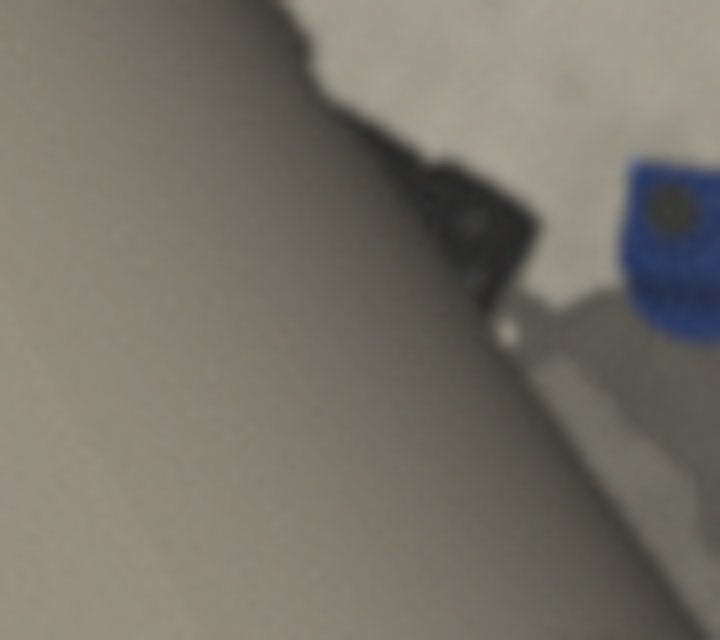

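View pics/scene1c.png

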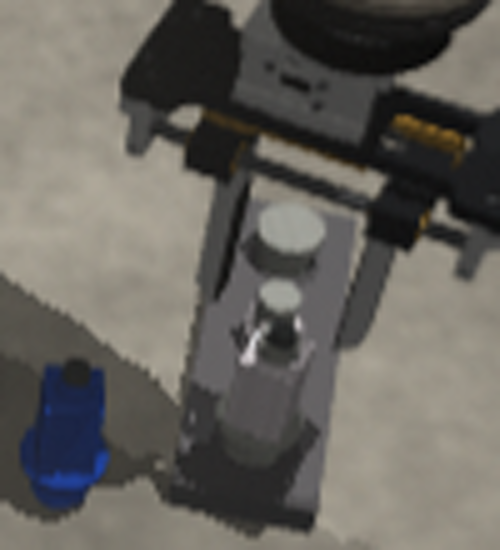

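The top view is blocked by the gripper body. The scene view shows the open fingers above and either side of the coupler, with blue and plug clear. Re-reading the pose after settling.

```bash
python3 -m creep '[0,0,0,0,0,0,0,0,0,0,0,0]'; python3 - <<'E'
from h import *
delta([.609,.1545,.0547],down(np.radians(60)))
E
```

```text
t: 4.37
ee_pos: [0.6092, 0.1533, 0.1358]
orientation: [0.0, 0.866, 0.5, 0.001]
ft_force: [0.4, -0.1, -0.5]
width: 0.0601
shift mm (cur axes) [ 0.83 -0.92 81.06] in target axes [ 0.93 -0.82 81.06] rotvec [ 0.0012 -0.0012  0.0006] t 4.3667 q [ 0.18  0.53 -0.7   1.76  0.4   1.    0.37] F [ 0.4 -0.1 -0.5] w 60.12
```

```bash
python3 -m creep '[0.5,-0.5,12,0,0,0,0,0,15,0,0,0,0,0,15,0,0,0,0,0,15,0,0,0,0,0,12,0,0,0,0,0,6,0,0,0,0,0,2,0,0,0,0,0,0,0,0,0,0,0,0,0,0,0,0,0,0,0,0,0]'; python3 - <<'E'
from h import *
delta([.609,.1545,.0547],down(np.radians(60)))
E
```

```text
t: 5.2
ee_pos: [0.6089, 0.1539, 0.0582]
orientation: [0.0, 0.866, 0.5, 0.001]
ft_force: [0.7, 0.5, 0.6]
width: 0.0603
shift mm (cur axes) [ 0.53 -0.18  3.48] in target axes [ 0.53 -0.18  3.47] rotvec [ 0.0007 -0.0008  0.0008] t 5.2 q [ 0.14  0.62 -0.65  1.81  0.47  0.88  0.31] F [0.7 0.5 0.6] w 60.3
```

```bash
python3 -m creep '[0.5,0,2,0,0,0,0,0,1,0,0,0,0,0,0,0,0,0,0,0,0,0,0,0]' && python3 -m creep '[0,0,0,0,0,0,0,0,0,0,0,0,0,0,0,0,0,0,0,0,0,0,0,0,0,0,0,0,0,0,0,0,0,0,0,0,0,0,0,0,0,0,0,0,0,0,0,0]' 20 40; python3 - <<'E'
from h import *
delta([.609,.1545,.0547],down(np.radians(60)))
E
```

```text
t: 5.53
ee_pos: [0.6088, 0.1541, 0.0546]
orientation: [0.0, 0.866, 0.5, 0.0]
ft_force: [-0.4, -0.3, 1.4]
width: 0.0597
t: 6.2
ee_pos: [0.6088, 0.1543, 0.0546]
orientation: [-0.0, 0.866, 0.5, 0.0]
ft_force: [0.5, 0.6, -0.1]
width: 0.03
shift mm (cur axes) [ 0.26  0.08 -0.11] in target axes [ 0.26  0.08 -0.11] rotvec [ 0.0001 -0.0003  0.0008] t 6.2 q [ 0.13  0.62 -0.65  1.81  0.48  0.87  0.31] F [ 0.5  0.6 -0.1] w 29.97
```

```bash
python3 -m creep '[0,0,-5,0,0,0,0,0,-15,0,0,0,0,0,-25,0,0,0,0,0,-30,0,0,0,0,0,-30,0,0,0,0,0,-30,0,0,0,0,0,-20,0,0,0,0,0,-10,0,0,0,0,0,0,0,0,0,0,0,0,0,0,0,0,0,0,0,0,0]' - 50; cat >>h.py <<'E'
def seatR(yaw=np.radians(-9.4),tilt=.42):
    a=np.array([-np.sin(tilt)*np.cos(yaw),-np.sin(tilt)*np.sin(yaw),np.cos(tilt)]); x=np.array([-np.sin(yaw),np.cos(yaw),0]); z=-a
    return np.c_[x,np.cross(z,x),z],a
S=np.array([.5502,-.2293,.083])
E
python3 - <<'E'
from h import *
R,a=seatR(); print(a,R)
delta(S+.150*a,R)
from station import r
for n,(x,y,w,h,f) in dict(scene=(320,80,120,140,4)).items():
    im=r.get_image(n)['image'][:,:,::-1]; cv2.imwrite(f'pics/{n}2.png',im); cv2.imwrite(f'pics/{n}2c.png',cv2.resize(im[y:y+h,x:x+w],None,fx=f,fy=f,interpolation=cv2.INTER_CUBIC))
E
```

```text
t: 7.12
ee_pos: [0.608, 0.1537, 0.2181]
orientation: [-0.0, 0.866, 0.5, -0.001]
ft_force: [-0.4, 0.4, -2.3]
width: 0.0298
[-0.40228511  0.06659787  0.91308894] [[ 0.16332596  0.90082813  0.40228511]
 [ 0.98657216 -0.14913113 -0.06659787]
 [ 0.          0.40776045 -0.91308894]]
shift mm (cur axes) [-382.19   83.93   -1.4 ] in target axes [-387.32  -50.05  -24.38] rotvec [-0.4171  0.0766 -0.3533] t 7.1167 q [ 0.21  0.44 -0.74  1.68  0.32  1.15  0.43] F [-0.4  0.4 -2.3] w 29.8
```

View pics/scene2c.png

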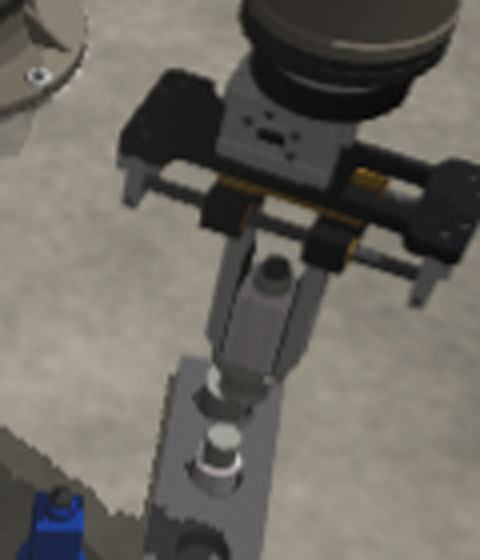

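```bash
python3 -m creep '[0,0,0,-0.0695,0.0128,-0.0589,0,0,0,-0.0695,0.0128,-0.0589,0,0,0,-0.0695,0.0128,-0.0589,0,0,0,-0.0695,0.0128,-0.0589,0,0,0,-0.0695,0.0128,-0.0589,0,0,0,-0.0695,0.0128,-0.0589,-10,-1,0,0,0,0,-20,-3,0,0,0,0,-30,-4,-2,0,0,0,-30,-4,-2,0,0,0,-30,-4,-2,0,0,0,-30,-4,-2,0,0,0]' && python3 -m creep '[-30,-4,-2,0,0,0,-30,-4,-2,0,0,0,-30,-4,-2,0,0,0,-30,-4,-2,0,0,0,-30,-4,-2,0,0,0,-30,-4,-2,0,0,0,-30,-4,-2,0,0,0,-30,-4,-2,0,0,0,-15,-2,-2,0,0,0,0,0,0,0,0,0,0,0,0,0,0,0]'
python3 - <<'E'
from h import *
R,a=seatR()
delta(S+.150*a,R)
E
```

```text
t: 8.17
ee_pos: [0.562, 0.0079, 0.2176]
orientation: [0.158, 0.747, 0.632, 0.135]
ft_force: [0.1, 0.2, -2.7]
width: 0.0299
t: 9.08
ee_pos: [0.4829, -0.2364, 0.22]
orientation: [0.158, 0.747, 0.631, 0.136]
ft_force: [0.6, 0.9, -2.4]
width: 0.0292
shift mm (cur axes) [18.03  3.61  1.69] in target axes [18.02  3.68  1.65] rotvec [ 0.0003 -0.0018 -0.0038] t 9.0833 q [ 0.9   0.03 -0.51  2.19 -0.16  0.52  1.93] F [ 0.6  0.9 -2.4] w 29.2
```

```bash
python3 -m creep '[6,1.5,0,0,0,0,8,2,0,0,0,0,4,0.2,2,0,0,-0.004,0,0,10,0,0,0,0,0,15,0,0,0,0,0,12,0,0,0,0,0,3,0,0,0,0,0,0,0,0,0,0,0,0,0,0,0,0,0,0,0,0,0]'
python3 - <<'E'
from h import *
from station import r
R,a=seatR()
delta(S+.110*a,R)
for n,(x,y,w,h,f) in dict(scene=(165,110,110,110,7),top=(290,190,110,90,7)).items():
    im=r.get_image(n)['image'][:,:,::-1]; cv2.imwrite(f'pics/{n}3.png',im)
    o=cv2.resize(im[y:y+h,x:x+w],None,fx=f,fy=f,interpolation=cv2.INTER_CUBIC)
    if o.shape[0]>600:o=o[:600]
    cv2.imwrite(f'pics/{n}3c.png',o)
E
```

```text
t: 9.92
ee_pos: [0.5069, -0.2211, 0.1842]
orientation: [0.16, 0.744, 0.634, 0.136]
ft_force: [-0.7, 0.2, -2.3]
width: 0.03
shift mm (cur axes) [-0.99 -1.03  0.4 ] in target axes [-1.   -1.02  0.41] rotvec [ 0.0021 -0.0011  0.0038] t 9.9167 q [ 0.84  0.11 -0.52  2.2  -0.03  0.43  1.77] F [-0.7  0.2 -2.3] w 30.04
```

View pics/scene3c.png

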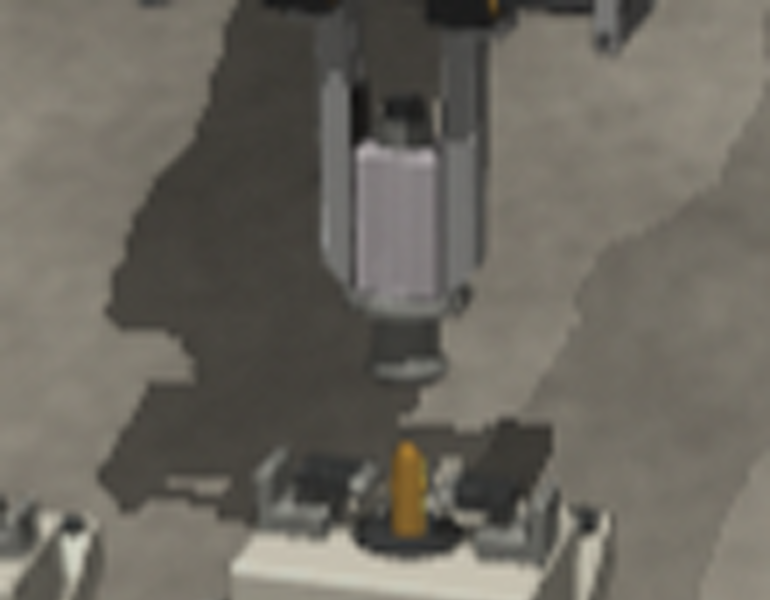

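View pics/top3c.png

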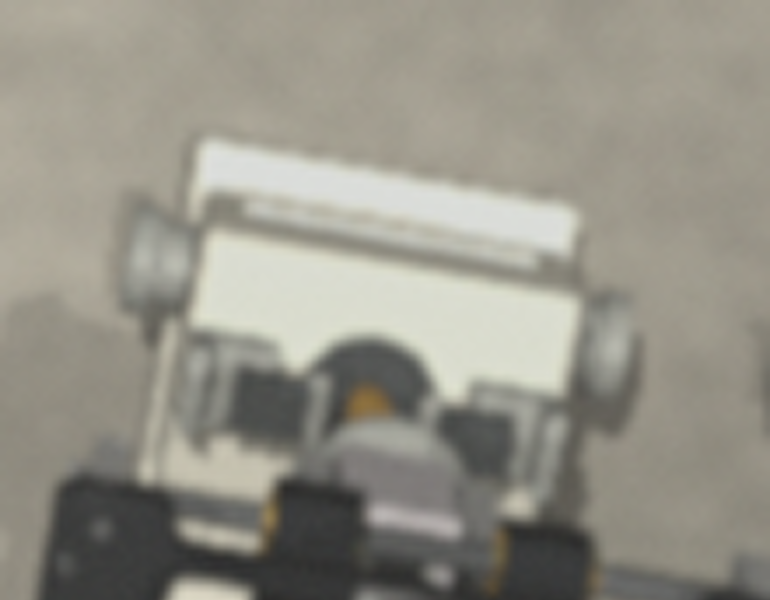

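```bash
python3 - <<'E'
from h import *
p,R,s=pose(); a=-R[:,2]; rim=p-.0486*a
T,an=seatR()
print('tilt err',np.degrees(np.arccos(a@an)))
d=rim-S; print('rim in seat frame (tool axes): ',np.round(T.T@d*1000,2))
f=lambda n,q,x,y,k: np.round((proj(n,q)-(x,y)+.5)*k,1)
for nm,q in dict(collar=rim+.0045*a,flangetop=rim+.033*a,flangebot=rim+.028*a,bodytop=rim+.085*a,end=rim+.1*a,tip=S+.034*an,seat=S,flL=rim+.0305*a-.023*R[:,0],flR=rim+.0305*a+.023*R[:,0],flF=rim+.0330*a+.023*R[:,1],flB=rim+.03*a-.023*R[:,1]).items():
    print(nm,'scene',f('scene',q,165,110,7),'top',f('top',q,290,190,7))
# front body top edge corners
for sx in(-1,1):
  for sy in (-1,1):
    q=rim+.085*a+.015*(sx*R[:,0]+sy*R[:,1]);print('bodytop corner',sx,sy,f('scene',q,165,110,7),f('top',q,290,190,7))
E
```

```text
tilt err 0.1506505685908135
rim in seat frame (tool axes):  [  0.86   1.27 -61.99]
collar scene [405.7 362.2] top [374.7 467.6]
flangetop scene [405.2 286.2] top [379.5 500.3]
flangebot scene [405.3 299.7] top [378.6 494.4]
bodytop scene [404.1 142.2] top [389.  564.8]
end scene [403.8  99.3] top [391.9 584.7]
tip scene [405.  444.8] top [371.7 437.6]
seat scene [405.6 530.2] top [366.5 403.2]
flL scene [341.9 286. ] top [464.6 512.8]
flR scene [468.8 299.9] top [293.6 481.9]
flF scene [387.2 307.3] top [396.3 418.3]
flB scene [422.5 273.9] top [362.4 577.7]
bodytop corner -1 -1 [373.9 126.1] [436.2 630.9]
bodytop corner -1 1 [349.2 149.7] [459.7 519.4]
bodytop corner 1 -1 [457.7 134.9] [318.8 609.7]
bodytop corner 1 1 [435.2 158.8] [341.4 498.1]
```

```bash
python3 -m creep '[0,0,0,0,0,0,-0.5,-0.5,5,0,0,0,0,0,6,0,0,0,0,0,6,0,0,0,0,0,3,0,0,0,0,0,0,0,0,0,0,0,0,0,0,0]'
cat >>h.py <<'E'
def rel():
    p,R,s=pose();T,an=seatR();a=-R[:,2];rim=p-.0486*a
    print('t',round(s['t'],2),'rim rel seat',np.round(T.T@(rim-S)*1000,2),'rotvec to seat',np.round(Ro.from_matrix(R.T@T).as_rotvec(),4),'F tool',np.round(R.T@s['ft_force'],1),'w',round(float(s['width'])*1000,2))
E
python3 -c "
from h import *
rel()"
```

```text
t: 10.6
ee_pos: [0.5143, -0.2227, 0.165]
orientation: [0.159, 0.745, 0.634, 0.136]
ft_force: [0.8, -0.0, -2.3]
width: 0.0299
t 10.6 rim rel seat [  0.78   0.17 -41.13] rotvec to seat [ 0.0011 -0.0017  0.0038] F tool [ 0.1 -0.2  2.4] w 29.92
```

```bash
python3 -m creep '[-0.4,0,0,0,0,0.003,0,0,0,0,0,0]' >/dev/null; python3 - <<'E'
from h import *
from station import r
rel()
p,R,s=pose(); a=-R[:,2]; rim=p-.0486*a;T,an=seatR()
ims=[]
for n,(x,y,w,h,f) in dict(scene=(190,130,66,66,9),top=(325,215,50,66,9)).items():
    im=r.get_image(n)['image'][:,:,::-1]
    o=cv2.resize(im[y:y+h,x:x+w],None,fx=f,fy=f,interpolation=cv2.INTER_CUBIC).copy()
    g=lambda q: tuple(int(v) for v in (proj(n,q)-(x,y)+.5)*f)
    if n=='scene': 
      cv2.line(o,g(rim),g(rim+.1*a),(0,255,0),1);cv2.line(o,g(S),g(S+.034*an),(0,0,255),1)
    ims.append(o[:594])
o=np.hstack(ims);o=o[:,:]; 
o=cv2.resize(o,(780,int(o.shape[0]*780/o.shape[1])));cv2.imwrite('pics/4.png',o)
E
```

```text
t 10.77 rim rel seat [ 4.000e-02  5.600e-01 -4.163e+01] rotvec to seat [ 0.002  -0.0011  0.0004] F tool [ 0.  -0.7  2.9] w 29.78
```

View pics/4.png

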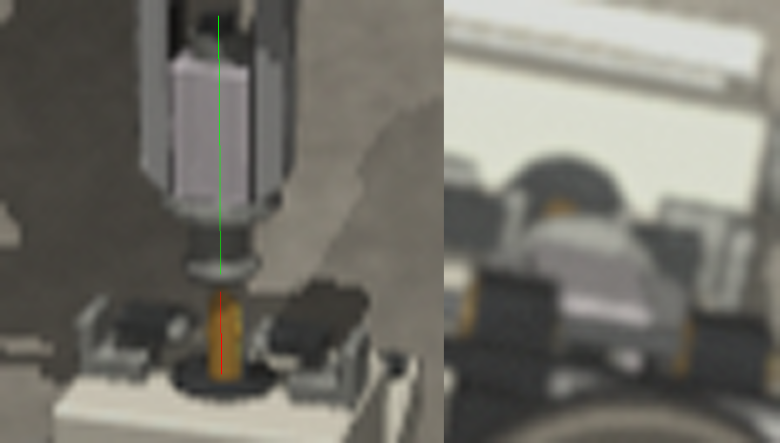

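```bash
python3 -m creep '[0.4,0.3,2,0,0,0,0,0,3,0,0,0,0,0,3,0,0,0,0,0,3,0,0,0,0,0,2,0,0,0,0,0,0,0,0,0]'; python3 -c "
from h import *
rel()"; python3 -m creep '[0,0,2,0,0,0,0,0,3,0,0,0,0,0,2,0,0,0,0,0,0,0,0,0,0,0,0,0,0,0]'; python3 -c "
from h import *
rel()"
```

```text
t: 11.37
ee_pos: [0.5198, -0.2236, 0.153]
orientation: [0.159, 0.745, 0.633, 0.136]
ft_force: [0.6, 0.2, -2.8]
width: 0.0296
t 11.37 rim rel seat [  0.74   0.4  -27.95] rotvec to seat [ 0.001  -0.0016  0.0007] F tool [ 0.3 -0.6  2.8] w 29.64
t: 11.78
ee_pos: [0.5227, -0.2242, 0.1471]
orientation: [0.159, 0.745, 0.633, 0.136]
ft_force: [-0.4, 1.1, -3.0]
width: 0.0298
t 11.78 rim rel seat [  0.62   0.67 -21.37] rotvec to seat [ 0.0015 -0.0013  0.0008] F tool [ 1.  -1.8  2.5] w 29.8
```

```bash
python3 -m creep '[0,0,1,0,0,0,0,0,1,0,0,0,0,0,1,0,0,0,0,0,0,0,0,0,0,0,0,0,0,0]' - 60; python3 -c "
from h import *
rel()"; python3 -m creep '[0,0,1,0,0,0,0,0,1,0,0,0,0,0,0,0,0,0,0,0,0,0,0,0]'; python3 -c "
from h import *
rel()"
```

```text
t: 12.2
ee_pos: [0.5241, -0.2242, 0.1447]
orientation: [0.159, 0.745, 0.633, 0.136]
ft_force: [-1.6, 3.2, 2.8]
width: 0.0298
t 12.2 rim rel seat [  0.88   1.03 -18.57] rotvec to seat [ 0.0021 -0.0014  0.0011] F tool [ 2.9 -0.8 -3.4] w 29.77
t: 12.53
ee_pos: [0.5251, -0.2247, 0.1432]
orientation: [0.16, 0.745, 0.633, 0.136]
ft_force: [-2.8, 2.2, 4.4]
width: 0.0297
t 12.53 rim rel seat [  0.45   1.33 -16.75] rotvec to seat [ 0.0027 -0.0009  0.0008] F tool [ 1.8 -1.  -5.3] w 29.71
```

```bash
python3 -m creep '[0.2,-0.5,1,0,0,0,0,0,1,0,0,0,0,0,1,0,0,0,0,0,0,0,0,0]'; python3 -c "
from h import *
rel()"; python3 -m creep '[0,0,1,0,0,0,0,0,1,0,0,0,0,0,1,0,0,0,0,0,0,0,0,0]'; python3 -c "
from h import *
rel()"
```

```text
t: 12.87
ee_pos: [0.5261, -0.2248, 0.1401]
orientation: [0.16, 0.745, 0.633, 0.136]
ft_force: [3.3, -0.1, -3.1]
width: 0.0296
t 12.87 rim rel seat [  0.56   1.02 -13.59] rotvec to seat [ 0.003  -0.0009  0.0007] F tool [0.4 1.7 4.2] w 29.61
t: 13.2
ee_pos: [0.5271, -0.2248, 0.137]
orientation: [0.16, 0.745, 0.633, 0.136]
ft_force: [7.4, -2.7, -6.7]
width: 0.0297
t 13.2 rim rel seat [  0.7    0.65 -10.28] rotvec to seat [ 0.0024 -0.0012  0.0007] F tool [-1.5  4.3  9.2] w 29.71
```

```bash
python3 -m creep '[0,0.5,1,0,0,0,0,0,1,0,0,0,0,0,1,0,0,0,0,0,0,0,0,0]'; python3 -c "
from h import *
rel()"; python3 -m creep '[0,0,1,0,0,0,0,0,1,0,0,0,0,0,1,0,0,0,0,0,0,0,0,0]'; python3 -c "
from h import *
rel()"
```

```text
t: 13.53
ee_pos: [0.5283, -0.225, 0.1344]
orientation: [0.159, 0.746, 0.633, 0.136]
ft_force: [-1.0, 0.3, 3.1]
width: 0.0298
t 13.53 rim rel seat [ 0.7   0.67 -7.38] rotvec to seat [ 0.0016 -0.0011  0.0006] F tool [ 0.1  0.3 -3.2] w 29.76
t: 13.87
ee_pos: [0.5295, -0.2252, 0.1316]
orientation: [0.159, 0.746, 0.633, 0.136]
ft_force: [-2.2, 0.7, 5.3]
width: 0.03
t 13.87 rim rel seat [ 0.68  0.7  -4.38] rotvec to seat [ 0.0016 -0.0011  0.0006] F tool [ 0.4  0.1 -5.8] w 30.04
```

```bash
python3 -m creep '[0,0,1,0,0,0,0,0,1,0,0,0,0,0,1,0,0,0,0,0,1,0,0,0,0,0,0,0,0,0]'; python3 -c "
from h import *
rel()"; python3 -m creep '[0,0,0.5,0,0,0,0,0,0.5,0,0,0,0,0,0,0,0,0,0,0,0,0,0,0]'; python3 -c "
from h import *
rel()"
```

```text
t: 14.28
ee_pos: [0.5311, -0.2255, 0.1281]
orientation: [0.159, 0.746, 0.633, 0.136]
ft_force: [-3.5, -1.1, 6.7]
width: 0.0302
t 14.28 rim rel seat [ 0.69  0.73 -0.47] rotvec to seat [ 0.0016 -0.0011  0.0006] F tool [-1.6 -0.3 -7.5] w 30.17
t: 14.62
ee_pos: [0.5313, -0.2255, 0.1279]
orientation: [0.16, 0.745, 0.633, 0.136]
ft_force: [-16.3, 5.5, 28.3]
width: 0.0295
t 14.62 rim rel seat [ 0.68  0.86 -0.26] rotvec to seat [ 0.0018 -0.0005  0.001 ] F tool [  2.8  -3.9 -32.8] w 29.46
```

Seated: the force rose from 7.5 N to 33 N within 1 mm of command. I'll check that it holds and look.

```bash
python3 -m creep '[0,0,0,0,0,0,0,0,0,0,0,0,0,0,0,0,0,0,0,0,0,0,0,0,0,0,0,0,0,0,0,0,0,0,0,0]'; python3 - <<'E'
from h import *
from station import r
rel()
ims=[]
for n,(x,y,w,h,f) in dict(scene=(180,120,80,90,6),top=(295,200,80,90,4)).items():
    im=r.get_image(n)['image'][:,:,::-1]; cv2.imwrite(f'pics/{n}5.png',im)
    ims.append(cv2.resize(im[y:y+h,x:x+w],(w*540//h,540),interpolation=cv2.INTER_CUBIC)[:, :390])
cv2.imwrite('pics/5.png',np.hstack(ims))
rel()
E
```

```text
t: 15.12
ee_pos: [0.5313, -0.2256, 0.1279]
orientation: [0.16, 0.745, 0.633, 0.136]
ft_force: [-16.4, 5.9, 28.6]
width: 0.0296
t 15.12 rim rel seat [ 0.64  0.86 -0.27] rotvec to seat [ 0.0019 -0.0005  0.0009] F tool [  3.2  -3.9 -33.1] w 29.56
t 15.22 rim rel seat [ 0.67  0.84 -0.25] rotvec to seat [ 0.0018 -0.0005  0.0009] F tool [  3.1  -5.4 -32. ] w 29.29
```

View pics/5.png

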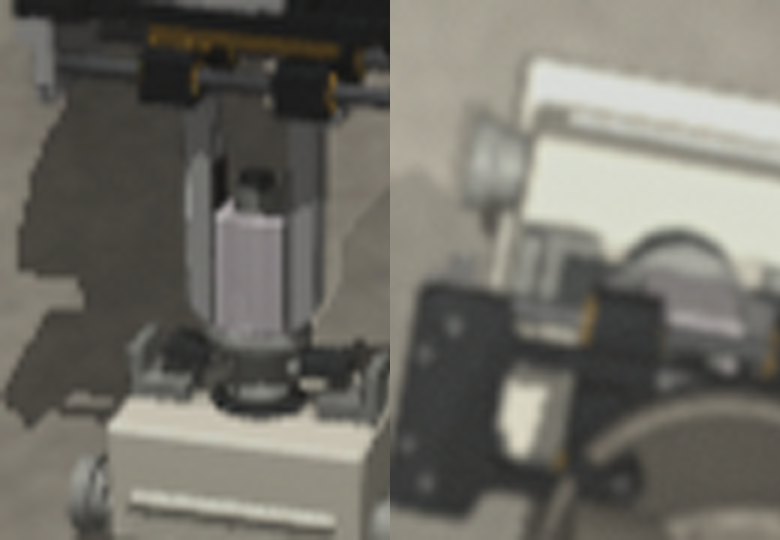

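View pics/scene5.png

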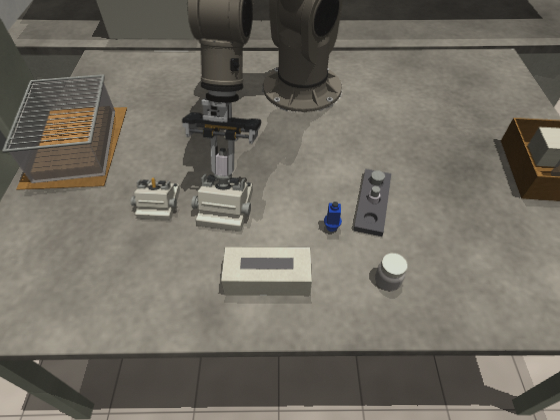

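The crop shows the coupler upright on the axis with its rim on the dark seat and the catches in over the neck. In the full view the carton, jar, blue decoy, plug and adapter are where they were. The push holds steady at about 33 N, so I'm handing in.

```bash
python3 -c "
from station import r
r.hand_in()
s=r.state();print(s['t'],s['ft_force'],s['width'])"
```

```text
the job is handed in; nothing more can be done
the job is handed in; nothing more can be done
```

The coupler is on the larger manifold block's nipple, pressed fully home on the seat. The arm is still gripping it (60 N grip) and holding it down. I handed the job in at about 15.2 s; no verdict is reported.

- **Snap:** at 10 mm from the seat the rollers were pulling the coupler in at about 9 N, past the collar's crest. After that there was only a smooth, spring-like rise in force.
- **Seated:** the force rose from 7.5 N to 33 N over the last 1 mm of command, and over the next 0.6 s stayed at 32–33 N with the rim at −0.3 mm by my seat estimate. Tilt error was about 0.1°, and the sideways offset was about 1 mm, within the camera calibration.
- **Last pictures:** the rim is on the seat with the catches in over the neck. The other fittings, the carton and the jar look unmoved.
- **Not confirmed:** catch and nipple positions could not be read directly, so the snap is inferred from forces and pictures. After hand-in the state call printed no reading, so the final second is unchecked. No other check failed.

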